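# Find the clear socket of a punch holder with a depth gauge

### The arm

A 7-joint arm with a two-finger parallel gripper is mounted at the origin on a cart in front of the work surface, level with it; the furniture and walls round the work are solid. World frame = base frame: x ahead of the robot, y to its left, z up, the work surface at z = 0. Lengths are in m, angles in rad, forces in N, time in s.
With the tool pointing down it reaches from about 0.4 to 0.85 m from the base axis. Payload 10.4 kg.
Tool frame: the origin (TCP) lies midway between the tips of the shut fingers; the grasp point (between the pads) lies 19 mm behind it; y points along the fingers, x is the direction in which the jaws open and shut, and the axes are right-handed (so a half turn about y gives the same grasp; the last joint's range is limited). The gripper opens to 85 mm and grips with 20 to 120 N. Pads are 22 mm wide; open, the fingers measure 114 mm over their backs; the gripper's body (76 mm by 85 mm) begins 54 mm behind the grasp point. The pads swing forward as they close: fully open they stand 13 mm farther back than shut.
Start: joints at [1.211, 0.332, -0.065, 1.46, 0.022, 1.35, -0.088], TCP at [0.207, -0.59, 0.231] pointing down, gripper open.
Joint ranges: [-2.6, 2.6], [-0.5, 2.12], [-1.47, 1.34], [0.16, 2.42], [-1.27, 4.41], [0.06, 2.06], [-2.6, 2.6]. Speed limits (rad/s): [2.22, 2.22, 2.79, 2.79, 3.14, 3.14, 3.14].

### API

Orientations are given as a unit quaternion [x, y, z, w].
In Python, from cell import r, viewer gives the robot as it stands.
- The arm moves only by the tool jog_arm, never from a script. Its arguments are lists of equal length, an entry for each row: "dp": the shift along the world's x, y, z in cm, a list of three; "twist": the turn, a rotation vector about the world's x, y, z in rad, a list of three; "grip": the finger opening in cm, from 0 to 8.54. A call has exactly 10 rows; each row is the pose to reach, as a shift and turn from the pose commanded when the call began; what a row does not reach only later rows make up. A row lasts 1/12 s, in which the tool goes at most 41.7 mm and 7.16 degrees, less where a joint would pass 70% of its speed; a pose out of reach is approached as far as the arm can. A call with a gripper value outside its range is refused whole. The fingers move at their own pace and stop on an object; "newtons" is the grip in N (left out, the last holds). Time passes only in rows, so rows that repeat a pose let the fingers close, or fill a call up. It gives the time, the measured TCP pose, the force and the opening at its end, in the units of the state.
- r.read_state(): the state, without advancing time (a new reading comes with each control period).
- viewer.capture(name): name is "scene" or "top" or "wrist"; returns the picture (480x640x3 uint8, red, green, blue); there is no depth.
- viewer.camera_model(name): a dict with "K" (3x3 intrinsics, pixels), "k1" (the pictures are not rectified: a ray, as slopes to the right and down, at radius r is drawn at 1 + k1 r^2 times it, then the intrinsics apply), "extrinsics" (4x4, takes a point from world to camera coordinates); the wrist camera has in their place "hand_eye" (4x4, takes a point from camera to tool coordinates, whose origin is the TCP and whose axes are the tool frame's). Camera axes: x right, y down, z forward; pixel columns grow to the right and rows downward; lengths in m; the calibration is good to about 2 mm. A picture is of the moment at which its call begins: read the wrist's pose just before it. camera_model takes no time and is no camera call.
- r.job_done(): hands the job in, once; it reports no verdict.
The state is a dict: "time": time; "joint_positions": joint angles; "dq": joint speeds; "effort": joint torques, N m; "tool_pos": TCP position; "tcp_rot": TCP orientation; "force": force on the tool from outside, world axes, zero at the start; "moment": the same for the moment, N m; "gripper_width": finger opening in m.
Only numpy, scipy, OpenCV 4.12 (cv2) and the standard library are available. Lean on these libraries where they do the work, as an engineer would, in place of code of your own. Each camera call takes 0.05 s, during which the arm holds its last target.

### The job

Broken-off shanks are stuck in two of the three sockets of the steel punch holder; only one socket is still clear to its full depth of over 30 mm. Probe the sockets with the depth gauge from its wooden stand, sliding the rod down gently until it bottoms and reading the depth, until you have found the clear one. Leave the gauge standing there, foot flat on the holder and rod on the socket's floor, so that I can read it; do not force the rod, do not tip the gauge over, and leave the other tools where they are.

Things in the scene. Friction and masses are not known exactly. Their poses are not given: they have to be found in the camera images.
- holder: Steel punch holder, a block 52 x 118 x 48 mm, 158 mm long with the 10 mm thick screw flanges at its ends, fixed to the bench. Origin: centre of its underside, z up; flat top face 48 mm up. Three vertical blind sockets, 9.5 mm in diameter, in a row along its y axis, 38 mm apart: one clear (31 to 36 mm deep), two with an immovable shank stub whose flat top is 12 to 23 mm below the face. Which is which varies.
- socket0 (a point): Centre of the mouth of the socket at the holder's -y end, in the top face (holder frame [0, -0.038, 0.048]). The floor of the clear socket (clear_floor) and the tops of the two stubs (stub_a, stub_b) lie deep in the narrow sockets, hardly to be seen; their places are not reported and must be felt.
- socket1 (a point): Centre of the mouth of the middle socket, in the top face (holder frame [0, 0, 0.048]).
- socket2 (a point): Centre of the mouth of the socket at the holder's +y end, in the top face (holder frame [0, 0.038, 0.048]).
- gauge: Loose depth gauge, about 0.2 kg, upright in its stand. Foot: steel bar 66 (along x) x 32 x 10 mm with a guide barrel, 21 mm in diameter, up to 28 mm above the underside, and a small brass lock screw (loose, not needed) out to 20 mm on the -y side. Origin: centre of the foot's underside, on the rod's axis; z up. Held by the knob, the foot hangs on the rod by friction without slipping.
- depth_rod (a joint): How far the rod's tip stands out below the foot's underside, m (0 level with it, 0.042 at most; starts at 0.003 to 0.008). The rod slides in the foot against a steady friction of about 3 N and stays where it is put. With the foot flat on the holder and the rod bottomed this is the socket's depth; the rod then shows 52 mm minus this between barrel and knob.
- rod_tip (a point): Lowest point of the rod, which is 8 mm in diameter, ball-nosed, and on the axis of the foot.
- knob (a point): Centre of the ribbed brass knob on the rod's top, 16 mm in diameter and 28 mm tall (14 mm above and below this point, the lowest 3 mm tapered), 94 mm above the rod's tip: grasp it here, from above, at any yaw.
- stand: Wooden gauge stand, 88 x 50 x 24 mm, fixed to the bench, with a 16 mm hole, 18 mm deep, in which the rod's tip hangs. Keep the arm clear of the black gooseneck pole left of it (foot at about x 0.45, y 0.29) and of the white magnifier disc, 0.43 m up over the back of the bench (x over 0.65). Origin at the centre of its underside; the gauge's foot rests on its top, 24 mm up, and can be lifted straight off.
- punch_small: Loose doming punch, 14 x 65 x 14 mm, lying beside the holder; not to be disturbed. Origin at the centre of its underside.
- punch_large: Loose doming punch, 18 x 67 x 18 mm, lying beside the holder; not to be disturbed. Origin at the centre of its underside.
- calliper: Loose brass slide calliper, 38 x 110 x 12 mm, lying on the bench; not to be disturbed. Origin at the centre of its underside.
- pliers: Loose pliers with red handles, 59 x 135 x 10 mm, lying on the bench behind the stand; not to be disturbed. Origin at the centre of their underside.
Things that resemble listed ones, but are neither listed nor needed, are in the scene too. Leave any purple look-alike of the gauge alone.

How it is judged:
At the end, for the whole second after the job is handed in: The gauge stands released and at rest in the clear socket: its foot flat on the holder's top face (within 1.5 mm, upright within 0.06 rad) and the rod's tip on the floor of the clear socket (within about 1.5 mm) (z of gauge in the frame of holder between 0.0465 and 0.0495 m and angle between gauge's own z axis and vertical below 0.06 rad and horizontal distance between rod_tip and clear_floor_c0 below 0.003 m and distance between rod_tip and clear_floor_c0 below 0.0065 m and linear speed of gauge below 0.01 m/s); the robot touches nothing.
It fails at once if the gauge is pressed on the holder or into a socket with more than 25 N (contact force between gauge and holder above 25 N or contact force between gauge and clear_floor above 25 N or contact force between gauge and stub_a above 25 N or contact force between gauge and stub_b above 25 N).
It fails at once if the gauge is tipped over (angle between gauge's own z axis and vertical above 0.5 rad).
It fails at once if a bystander tool is shifted by more than 15 mm (distance of any of punch_small, punch_large, calliper, pliers from where it was at the start of the episode above 0.015 m).
It also fails if it takes over 58 s, if anything falls off the work surface, if the arm or the gripper's body presses on something with over 40 N, if the wrist force passes 120 N, or if a joint passes its speed limit or range.

## Working session

There is one attempt and no reset: what is moved stays moved. The work goes in short steps, Python scripts to look and compute and a tool call to move; the robot and the scene stay as the last step left them, time stands still between calls to the robot, and variables do not carry over. Pictures are saved under pics/ and viewed, and the job is handed in when it is done.

Besides the shell and the picture viewer there is one more tool, called as name(argument=value, ...) on one line, values as JSON. jog_arm: Moves the arm, as the interface text tells. Its arguments: {"type":"object","properties":{"dp":{"type":"array","items":{"type":"array","items":{"type":"number"}}},"twist":{"type":"array","items":{"type":"array","items":{"type":"number"}}},"grip":{"type":"array","items":{"type":"number"}},"newtons":{"type":"number"}},"required":["dp","twist","grip"]}

```bash
mkdir -p pics; ls; python3 - <<'E'
from cell import r, viewer
import cv2
print(r.read_state())
for n in("scene","top"):
    cv2.imwrite(f"pics/{n}0.png",viewer.capture(n)[:,:,::-1]); m=viewer.camera_model(n); print(m)
print(viewer.camera_model("wrist"))
E
```

```text
pics
{'time': 0.0, 'joint_positions': array([ 1.21139018,  0.33285637, -0.0646827 ,  1.46094267,  0.02159216,
        1.34989597, -0.08851116]), 'dq': array([ 0.0001046 , -0.00030541,  0.0005232 ,  0.00086654, -0.00108653,
        0.00106619,  0.00141647]), 'effort': array([-4.72355605e-04, -6.25442362e+01,  4.88822884e-02, -3.91600370e+01,
        1.62223406e-02,  9.89093125e-03, -7.57779981e-05]), 'tool_pos': array([ 0.20641027, -0.58953508,  0.23052492]), 'tcp_rot': array([-0.57645992,  0.40954344, -0.40870655,  0.57699834]), 'force': array([ 0.17916797,  0.57024923, -0.63047939]), 'moment': array([-0.03736549, -0.01171417,  0.01004285]), 'gripper_width': 0.08579009134516755}
{'K': array([[439.36963889,   0.        , 313.29933143],
       [  0.        , 439.36963889, 237.02600851],
       [  0.        ,   0.        ,   1.        ]]), 'k1': 0.007129890830873224, 'extrinsics': array([[-0.82338284, -0.56734238,  0.01277968,  0.39164482],
       [-0.31486946,  0.43800229, -0.84202804,  0.32805294],
       [ 0.47212066, -0.69733537, -0.53928236,  0.53744343],
       [ 0.        ,  0.  
[... 328 characters left out ...]
1329, -0.20239188,  0.59483496],
       [ 0.20236549, -0.00552452, -0.97929448,  0.81300285],
       [ 0.        ,  0.        ,  0.        ,  1.        ]])}
{'K': array([[357.28948443,   0.        , 310.2642456 ],
       [  0.        , 357.28948443, 240.29337283],
       [  0.        ,   0.        ,   1.        ]]), 'k1': -0.061053735994395834, 'hand_eye': array([[ 9.99999790e-01,  6.44212055e-04,  7.16285137e-05,
        -5.33207641e-04],
       [ 1.32855358e-04, -3.11871410e-01,  9.50124311e-01,
        -1.41926298e-01],
       [ 6.34420420e-04, -9.50124102e-01, -3.11871430e-01,
         8.12101670e-02],
       [ 0.00000000e+00,  0.00000000e+00,  0.00000000e+00,
         1.00000000e+00]])}
```

View pics/scene0.png

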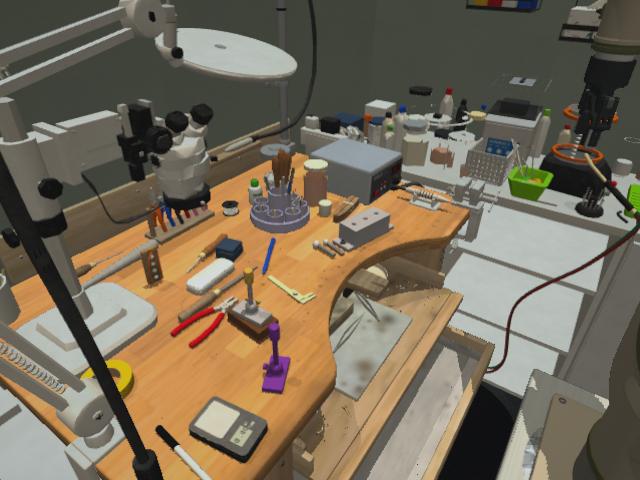

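View pics/top0.png

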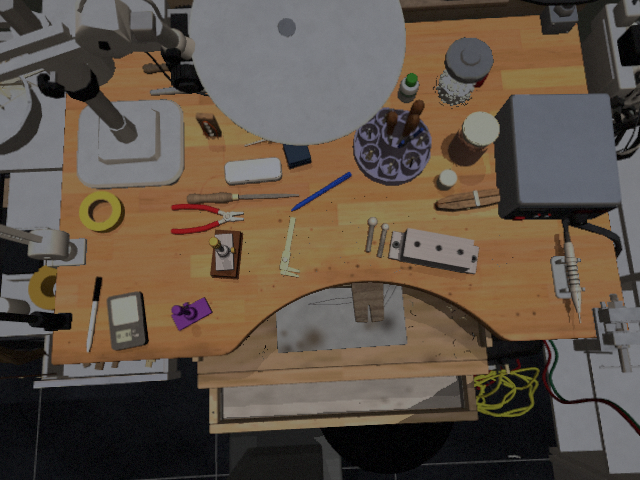

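The scene view shows the gauge with its brass knob at (250,275) on the brown stand, the purple look-alike at (275,355) and the holder at (365,225). In the top view these are at (225,252), (190,312) and (435,250). I'll use close crops to confirm this.

```bash
cat > h.py <<'E'
import numpy as np, cv2
from cell import r, viewer
from scipy.spatial.transform import Rotation as R
def cam(name, st=None):
    m=viewer.camera_model(name); K=m['K'];k=m['k1']
    if name=='wrist':
        T=np.eye(4);T[:3,:3]=R.from_quat(st['tcp_rot']).as_matrix();T[:3,3]=st['tool_pos']
        E=np.linalg.inv(T@m['hand_eye'])
    else: E=m['extrinsics']
    return K,k,E
def ray(c,uv):
    K,k,E=c
    d=np.array([(uv[0]-K[0,2])/K[0,0],(uv[1]-K[1,2])/K[1,1]]);rd=np.linalg.norm(d);x=rd
    for _ in range(20): x=rd/(1+k*x*x)
    d=d*(x/max(rd,1e-9))
    Ei=np.linalg.inv(E); v=Ei[:3,:3]@np.array([d[0],d[1],1]); return Ei[:3,3],v/np.linalg.norm(v)
def plane(c,uv,z):
    o,v=ray(c,uv); return o+v*(z-o[2])/v[2]
def proj(c,p):
    K,k,E=c;q=E[:3,:3]@np.asarray(p)+E[:3,3];s=q[:2]/q[2];s=s*(1+k*(s@s));return s*K[0,0]+K[:2,2]
def tri(rs):
    A=np.zeros((3,3));b=np.zeros(3);
    for o,v in rs: P=np.eye(3)-np.outer(v,v);A+=P;b+=P@o
    p=np.linalg.solve(A,b);return p,[np.linalg.norm((np.eye(3)-np.outer(v,v))@(p-o)) for o,v in rs]
def crop(img,x0,y0,w,h,s,fn):
    cv2.imwrite(fn,cv2.resize(img[y0:y0+h,x0:x0+w],None,fx=s,fy=s,interpolation=cv2.INTER_CUBIC))
E
python3 - <<'E'
from h import *
a=cv2.imread('pics/scene0.png');b=cv2.imread('pics/top0.png')
c=np.hstack([cv2.resize(a[260:340,215:305],None,fx=4.4,fy=4.4,interpolation=2),cv2.resize(b[220:300,195:285],None,fx=4.4,fy=4.4,interpolation=2)]);cv2.imwrite('pics/c1.png',c)
c=np.hstack([cv2.resize(a[190:270,305:395],None,fx=4.4,fy=4.4,interpolation=2),cv2.resize(b[215:280,360:485],None,fx=3.2,fy=5.4153846,interpolation=2)[:352]]);cv2.imwrite('pics/c2.png',c)
crop(b,360,210,130,70,6,'pics/c3.png')
E
```

```text
(no output)
```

View pics/c1.png

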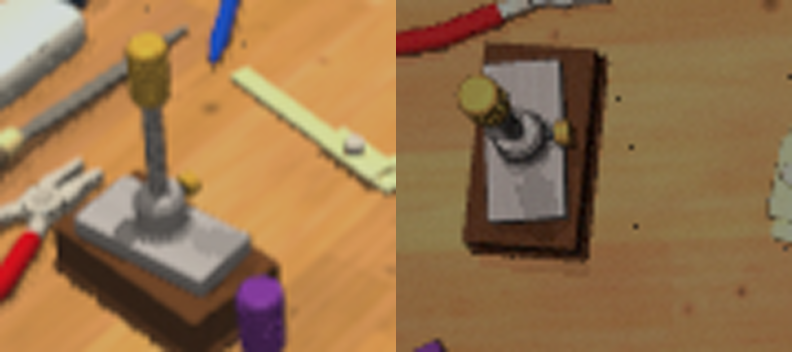

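View pics/c3.png

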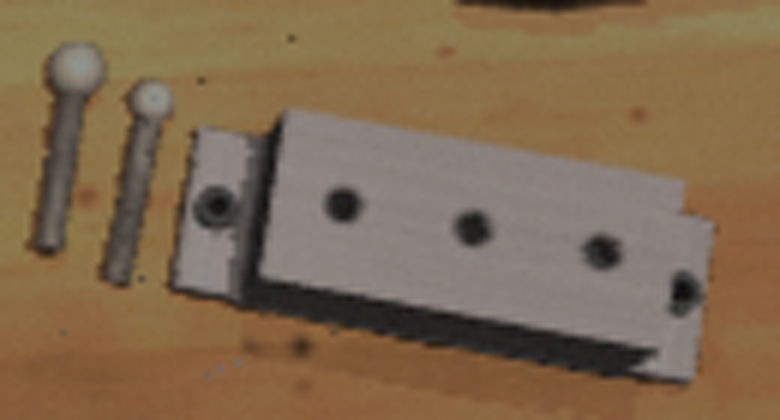

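The choice is the grey gauge with the brass knob, standing in brown wood at top (222,250). The purple one at (190,312) is rejected. The holder's three sockets are at about (417,244), (439,248) and (460,252).

```bash
python3 - <<'E'
from h import *
a=cv2.imread('pics/scene0.png');b=cv2.imread('pics/top0.png')
cs,ct=cam('scene'),cam('top')
def knob(img,x0,y0,x1,y1):
    h=cv2.cvtColor(img,cv2.COLOR_BGR2HSV)[y0:y1,x0:x1]
    m=cv2.inRange(h,(18,130,60),(32,255,255))
    n,l,s,c=cv2.connectedComponentsWithStats(m);i=1+np.argmax(s[1:,4]);print(s[i],c[i]);ys,xs=np.where(l==i)
    (rc)=cv2.minAreaRect(np.c_[xs,ys].astype(np.float32));print(rc);return c[i]+[x0,y0],(np.array(rc[0])+[x0,y0])
ka,kra=knob(a,235,264,262,290);kb,krb=knob(b,205,232,222,252)
p,e=tri([ray(cs,kra),ray(ct,krb)]);print('knob',p,e)
# sockets
def dark(img,boxes,c,thr):
    g=cv2.cvtColor(img,cv2.COLOR_BGR2GRAY);o=[]
    for u,v in boxes:
        P=g[v-5:v+6,u-6:u+7].astype(float);bg=np.median(P);w=np.clip(bg*0.8-P,0,None);ys,xs=np.mgrid[v-5:v+6,u-6:u+7]
        o.append(np.array([(w*xs).sum(),(w*ys).sum()])/w.sum())
    return o
st=dark(b,[(417,244),(438,248),(460,252)],ct,0)
for s in st: print(s,plane(ct,s,.048))
P=[plane(ct,s,.048) for s in st];print(np.linalg.norm(P[0]-P[1]),np.linalg.norm(P[1]-P[2]), [proj(cs,q) for q in P])
# gauge: foot corners top at z=.034 from top crop
f=[(196.5,0)]
for q in [(485,62),(560,60),(566,215),(488,222)]:
    u=(195+(q[0]-396)/4.4-.5,220+q[1]/4.4-.5);print(plane(ct,u,.034))
crop(a,305,190,110,70,7,'pics/c4.png')
E
```

```text
[  9   3  10  18 141] [13.14893617 11.23404255]
((13.5, 11.5), (9.0, 17.0), 0.0)
[ 4  5 11 11 78] [8.57692308 9.47435897]
((9.000000953674316, 10.0), (11.31370735168457, 8.485280990600586), 45.0)
knob [0.58698369 0.03228577 0.11095855] [np.float64(0.0006173453522561995), np.float64(0.000617345352256183)]
[416.7749082 243.750306 ] [ 0.58029313 -0.3118619   0.048     ]
[438.41556728 247.65105541] [ 0.57142714 -0.34910781  0.048     ]
[460.026822 251.567055] [ 0.56258617 -0.38607205  0.048     ]
0.038286606677264565 0.038006808010144506 [array([353.33475302, 223.14869146]), array([364.6764322, 217.6449332]), array([375.48273655, 212.41375278])]
[0.6197453  0.04716588 0.034     ]
[0.61906636 0.01651804 0.034     ]
[0.55470874 0.0149712  0.034     ]
[0.55343407 0.04639795 0.034     ]
```

View pics/c4.png

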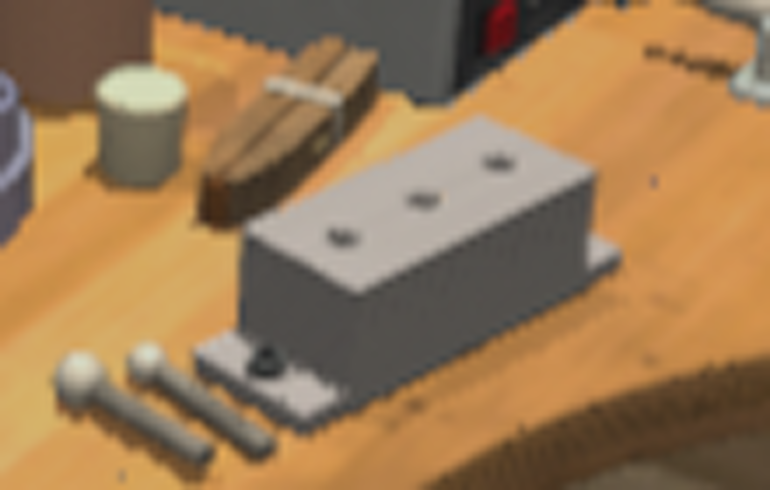

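```bash
python3 - <<'E'
from h import *
s=r.read_state(); M=R.from_quat(s['tcp_rot']).as_matrix();print(M.round(3)); 
ct=cam('top')
for u in [(182,310),(208,303),(175,323)]: print(plane(ct,u,0.1 if u[0]==182 else .01))
for u in [(372,221),(368,250),(385,224),(379,256)]: print(plane(ct,u,.01))
E
```

```text
[[ 0.33  -0.001  0.944]
 [-0.944  0.001  0.33 ]
 [-0.001 -1.    -0.   ]]
[0.48025985 0.08695465 0.1       ]
[0.49789839 0.06493406 0.01      ]
[0.4654259  0.12352417 0.01      ]
[ 0.63487298 -0.24047956  0.01      ]
[ 0.58041296 -0.22928261  0.01      ]
[ 0.6279281  -0.26416854  0.01      ]
[ 0.56823594 -0.24863739  0.01      ]
```

jog_arm(dp=[[3, 2, 0], [7, 4.5, 0], [11, 7, 0], [14.5, 9.5, 0], [18, 12, 0], [21.5, 14, 0], [25, 16.5, 0], [28.5, 19, 0], [32, 21, 0], [35, 23.3, 0]], twist=[[0, 0, -0.03], [0, 0, -0.06], [0, 0, -0.1], [0, 0, -0.13], [0, 0, -0.17], [0, 0, -0.2], [0, 0, -0.23], [0, 0, -0.27], [0, 0, -0.3], [0, 0, -0.33]], grip=[5, 5, 5, 5, 5, 5, 5, 5, 5, 5], newtons=20)

```text
time: 0.93
tool_pos: [0.5501, -0.3614, 0.2309]
tcp_rot: [0.501, -0.499, 0.499, -0.501]
force: [-0.0, -1.2, -0.4]
gripper_width: 0.0499
```

jog_arm(dp=[[1, 0.7, 0], [1, 0.7, 0], [1, 0.7, 0], [1, 0.7, 0], [1, 0.7, 0], [1, 0.7, 0], [1, 0.7, 0], [1, 0.7, 0], [1, 0.7, 0], [1, 0.7, 0]], twist=[[0, 0, 0], [0, 0, 0], [0, 0, 0], [0, 0, 0], [0, 0, 0], [0, 0, 0], [0, 0, 0], [0, 0, 0], [0, 0, 0], [0, 0, 0]], grip=[5, 5, 5, 5, 5, 5, 5, 5, 5, 5])

```text
time: 1.77
tool_pos: [0.5587, -0.3557, 0.2314]
tcp_rot: [0.502, -0.498, 0.498, -0.502]
force: [0.0, 0.3, -1.0]
gripper_width: 0.0498
```

```bash
python3 - <<'E'
from h import *
s=r.read_state(); im=viewer.capture('wrist')[:,:,::-1]; cv2.imwrite('pics/w1.png',im); print(s)
c=cam('wrist',s)
for p in [(.5803,-.3119,.048),(.5714,-.3491,.048),(.5626,-.3861,.048)]: print(proj(c,p))
E
```

```text
{'time': 1.7667, 'joint_positions': array([ 0.6559325 ,  0.42413942, -0.21964268,  1.34207162,  0.09145592,
        1.38503067, -1.12590116]), 'dq': array([-1.45412899e-03,  1.35854320e-03, -8.21492530e-04,  1.22419834e-03,
       -1.16060264e-03,  1.17768490e-04, -8.45196119e-05]), 'effort': array([ 1.32452748e-01, -6.84656525e+01, -2.34424017e+00, -3.93112922e+01,
        2.34373030e-02,  3.21350926e-03,  1.70931682e-03]), 'tool_pos': array([ 0.55867268, -0.35565047,  0.23139741]), 'tcp_rot': array([ 0.50166212, -0.49828116,  0.49840878, -0.50163701]), 'force': array([ 0.0099245 ,  0.25077333, -0.96329516]), 'moment': array([ 0.02442419, -0.02863113,  0.01745739]), 'gripper_width': 0.049846519886256636}
[263.74116202 190.90660512]
[304.20506448 200.67884934]
[343.82489667 210.25385288]
```

View pics/w1.png

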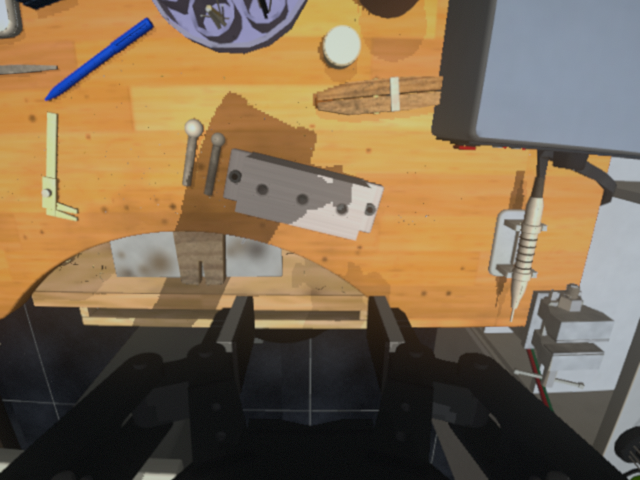

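The sockets are visible at (262,189), (302,199) and (342,209), about 2 px from the top-camera prediction. I'll move on to the gauge for the same kind of view.

jog_arm(dp=[[0, 3, 0], [0, 6.5, -0.5], [0, 10.5, -1], [0, 14.5, -1.5], [0, 18.5, -2], [0, 22.5, -2.5], [0, 26.5, -3], [0, 30.5, -3.5], [0, 34.5, -4], [0, 36.5, -4]], twist=[[0, 0, 0], [0, 0, 0], [0, 0, 0], [0, 0, 0], [0, 0, 0], [0, 0, 0], [0, 0, 0], [0, 0, 0], [0, 0, 0], [0, 0, 0]], grip=[5, 5, 5, 5, 5, 5, 5, 5, 5, 5])

```text
time: 2.65
tool_pos: [0.5578, 0.0154, 0.1908]
tcp_rot: [-0.503, 0.498, -0.496, 0.503]
force: [-0.3, 1.4, 0.1]
gripper_width: 0.0502
```

jog_arm(dp=[[0, 1.5, 0], [0, 1.5, 0], [0, 1.5, 0], [0, 1.5, 0], [0, 1.5, 0], [0, 1.5, 0], [0, 1.5, 0], [0, 1.5, 0], [0, 1.5, 0], [0, 1.5, 0]], twist=[[0, 0, 0], [0, 0, 0], [0, 0, 0], [0, 0, 0], [0, 0, 0], [0, 0, 0], [0, 0, 0], [0, 0, 0], [0, 0, 0], [0, 0, 0]], grip=[5, 5, 5, 5, 5, 5, 5, 5, 5, 5])

```text
time: 3.48
tool_pos: [0.5588, 0.0243, 0.1914]
tcp_rot: [0.502, -0.498, 0.498, -0.502]
force: [0.2, -0.4, -0.4]
gripper_width: 0.0501
```

```bash
python3 - <<'E'
from h import *
s=r.read_state(); im=viewer.capture('wrist')[:,:,::-1]; cv2.imwrite('pics/w2.png',im); print(s['time'],s['tool_pos'],s['tcp_rot'])
c=cam('wrist',s)
print(proj(c,(.587,.0323,.111)),proj(c,(.587,.0323,.125)))
E
```

```text
3.4833 [0.5587907  0.02434073 0.19135803] [ 0.50165749 -0.49831107  0.49837298 -0.50164749]
[299.41960642 210.09586168] [298.73939086 215.49352504]
```

View pics/w2.png

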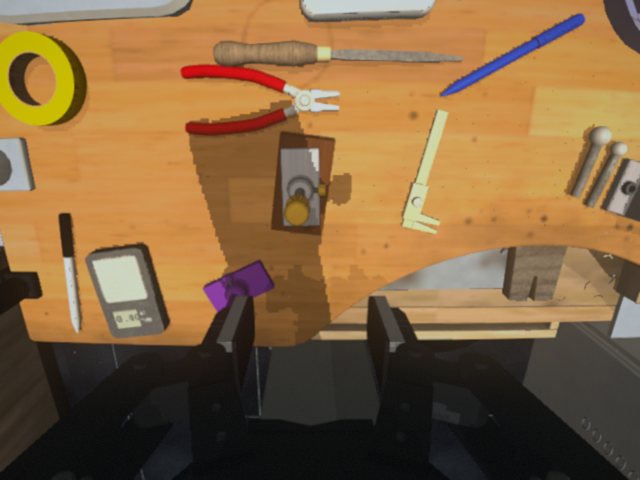

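The knob is at about (297,211) and shows the same −2 px bias as the sockets did. I'll measure both more precisely.

```bash
python3 - <<'E'
from h import *
mk=lambda p:(dict(tool_pos=np.array(p),tcp_rot=[0.50166,-0.4983,0.4984,-0.50164]))
im=cv2.imread('pics/w2.png');c=cam('wrist',mk([.55879,.02434,.19136]))
h=cv2.cvtColor(im,cv2.COLOR_BGR2HSV)
m=np.zeros(im.shape[:2],np.uint8);m[190:235,280:312]=cv2.inRange(h,(15,140,70),(32,255,255))[190:235,280:312]
n,l,s,cc=cv2.connectedComponentsWithStats(m);i=1+np.argmax(s[1:,4]);print(s[i],cc[i])
# top face circle: lower end of blob
k=s[i];print('centre box',k[0]+(k[2]-1)/2,k[1]+(k[3]-1)/2)
for z in(.111,.125):print(plane(c,cc[i],z))
w=cv2.imread('pics/w1.png');g=cv2.cvtColor(w,cv2.COLOR_BGR2GRAY).astype(float);c1=cam('wrist',mk([.55867,-.35565,.2314]))
for u,v in [(262,189),(302,199),(342,209)]:
    P=g[v-7:v+8,u-7:u+8];wt=np.clip(P.min()+35-P,0,None);ys,xs=np.mgrid[v-7:v+8,u-7:u+8]
    q=((wt*xs).sum()/wt.sum(),(wt*ys).sum()/wt.sum());print(q,plane(c1,q,.048))
A=cv2.resize(im[170:250,255:345],None,fx=4.4,fy=4.4,interpolation=2);B=cv2.resize(w[160:240,235:325],None,fx=4.4,fy=4.4,interpolation=2);cv2.imwrite('pics/c5.png',np.hstack([A,B]))
E
```

```text
[284 194  25  33 615] [296.7203252  210.19186992]
centre box 296.0 210.0
[0.58692652 0.03401607 0.111     ]
[0.59025366 0.03349359 0.125     ]
(np.float64(261.8142722117202), np.float64(188.77173913043478)) [ 0.58226054 -0.31018344  0.048     ]
(np.float64(301.87552521008405), np.float64(198.5183823529412)) [ 0.57340741 -0.34693675  0.048     ]
(np.float64(342.1539548022599), np.float64(208.88064971751413)) [ 0.56389179 -0.38448704  0.048     ]
```

View pics/c5.png

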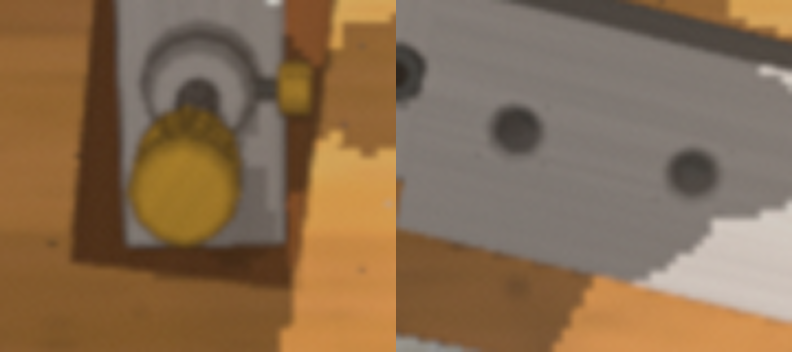

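jog_arm(dp=[[1.5, 0.4, 0], [2.9, 0.9, -1], [2.9, 0.9, -2.5], [2.9, 0.9, -4], [2.9, 0.9, -5.5], [2.9, 0.9, -7], [2.9, 0.9, -8.5], [2.9, 0.9, -9.9], [2.9, 0.9, -9.9], [2.9, 0.9, -9.9]], twist=[[0, 0, 0], [0, 0, 0], [0, 0, 0], [0, 0, 0], [0, 0, 0], [0, 0, 0], [0, 0, 0], [0, 0, 0], [0, 0, 0], [0, 0, 0]], grip=[5, 5, 5, 5, 5, 5, 5, 5, 5, 5])

```text
time: 4.37
tool_pos: [0.5874, 0.0335, 0.092]
tcp_rot: [0.502, -0.499, 0.498, -0.501]
force: [0.8, -0.2, 0.6]
gripper_width: 0.0501
```

```bash
python3 - <<'E'
from h import *
s=r.read_state(); im=viewer.capture('wrist')[:,:,::-1]; cv2.imwrite('pics/w3.png',im); print(s['time'],s['tool_pos'],s['force'])
cv2.imwrite('pics/s3.png',cv2.resize(viewer.capture('scene')[230:350,190:330,::-1],None,fx=5,fy=5,interpolation=2))
E
```

```text
4.3667 [0.58738882 0.0335055  0.09203603] [ 0.83213277 -0.16576528  0.61390526]
```

View pics/w3.png

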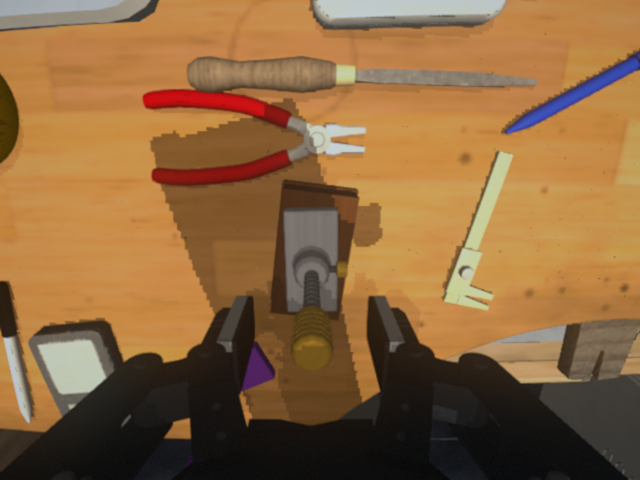

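View pics/s3.png

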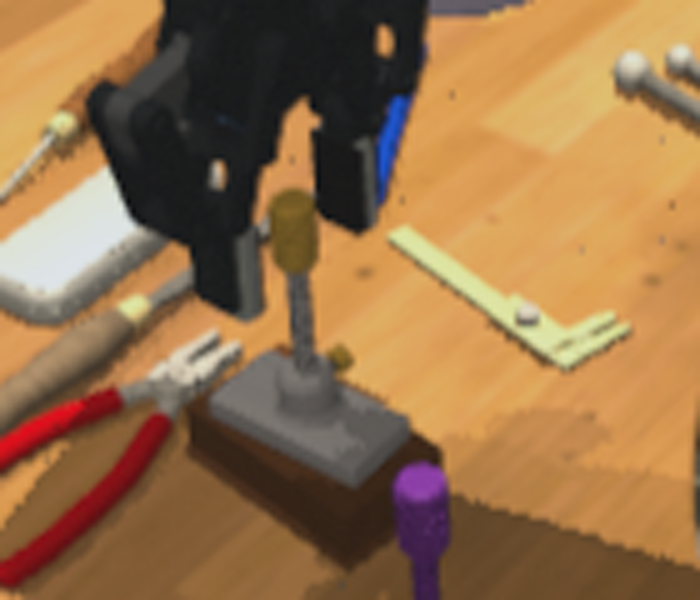

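The knob (312,340) is centred between the pads (columns 245 and 375), and the scene view shows it at pad height. I'll close with a light grip.

jog_arm(dp=[[0, 0, 0], [0, 0, 0], [0, 0, 0], [0, 0, 0], [0, 0, 0], [0, 0, 0], [0, 0, 0], [0, 0, 0], [0, 0, 0], [0, 0, 0]], twist=[[0, 0, 0], [0, 0, 0], [0, 0, 0], [0, 0, 0], [0, 0, 0], [0, 0, 0], [0, 0, 0], [0, 0, 0], [0, 0, 0], [0, 0, 0]], grip=[4, 3, 2, 1, 1, 1, 1, 1, 1, 1], newtons=25)

```text
time: 5.3
tool_pos: [0.588, 0.0334, 0.0925]
tcp_rot: [-0.502, 0.498, -0.498, 0.502]
force: [1.4, -0.4, 2.1]
gripper_width: 0.0151
```

```bash
python3 - <<'E'
from h import *
s=r.read_state(); im=viewer.capture('wrist')[:,:,::-1]; cv2.imwrite('pics/w4.png',cv2.resize(im[180:430,190:440],None,fx=2.3,fy=2.3)); print(s['time'],s['tool_pos'],s['force'],s['moment'],s['gripper_width'])
cv2.imwrite('pics/s4.png',cv2.resize(viewer.capture('scene')[230:350,190:330,::-1],None,fx=5,fy=5,interpolation=2))
E
```

```text
5.3 [0.58797833 0.03338241 0.09245848] [ 1.37767419 -0.37722497  2.09227001] [-0.26335033 -0.18204033  0.01981005] 0.015110661130608823
```

View pics/s4.png

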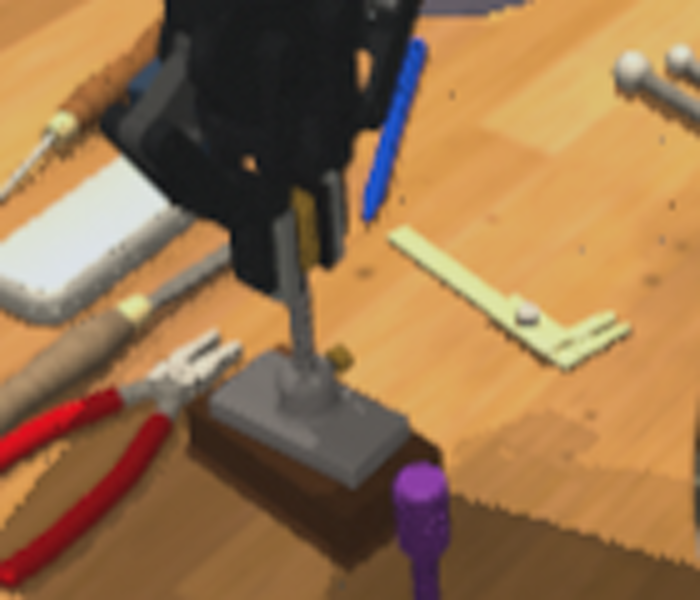

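View pics/w4.png

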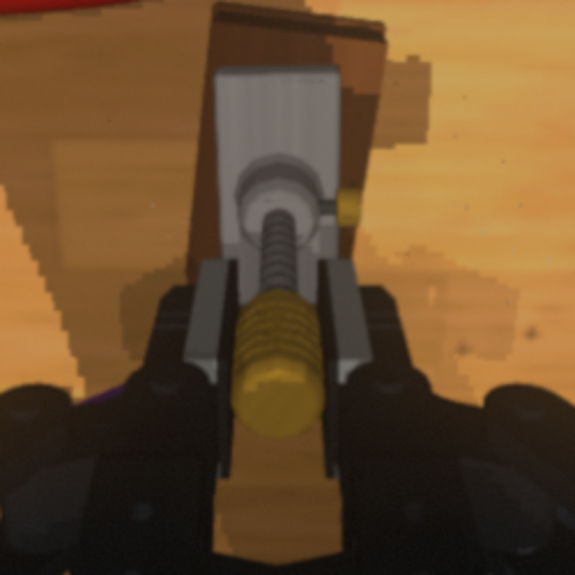

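jog_arm(dp=[[0, 0, 0.3], [0, 0, 0.8], [0, 0, 1.5], [0, 0, 2.3], [0, 0, 3.1], [0, 0, 3.9], [0, 0, 4.7], [0, 0, 5.3], [0, 0, 5.5], [0, 0, 5.5]], twist=[[0, 0, 0], [0, 0, 0], [0, 0, 0], [0, 0, 0], [0, 0, 0], [0, 0, 0], [0, 0, 0], [0, 0, 0], [0, 0, 0], [0, 0, 0]], grip=[1, 1, 1, 1, 1, 1, 1, 1, 1, 1])

```text
time: 6.23
tool_pos: [0.5881, 0.0335, 0.1481]
tcp_rot: [-0.501, 0.498, -0.499, 0.502]
force: [-0.8, -0.5, -1.9]
gripper_width: 0.0149
```

```bash
python3 - <<'E'
from h import *
s=r.read_state(); print(s['time'],s['tool_pos'],s['force'],s['moment'],s['gripper_width'])
cv2.imwrite('pics/s5.png',cv2.resize(viewer.capture('scene')[200:350,190:330,::-1],None,fx=4,fy=4,interpolation=2))
E
```

```text
6.2333 [0.58809426 0.0334902  0.14806464] [-0.82752346 -0.48484939 -1.86423611] [-0.01852156  0.06651907  0.00727837] 0.014942408051699472
```

View pics/s5.png

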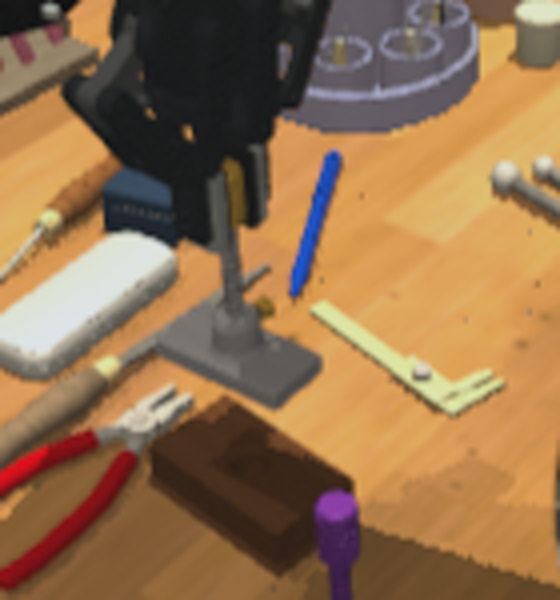

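jog_arm(dp=[[0, -2.5, 0], [0, -6, 0], [0, -10, 0], [-0.2, -14, 0], [-0.3, -18, 0], [-0.4, -22, 0], [-0.5, -26, 0], [-0.6, -29.5, 0], [-0.6, -32, 0], [-0.6, -33.5, 0]], twist=[[0, 0, 0], [0, 0, 0], [0, 0, 0], [0, 0, 0], [0, 0, 0], [0, 0, 0], [0, 0, 0], [0, 0, 0], [0, 0, 0], [0, 0, 0]], grip=[1, 1, 1, 1, 1, 1, 1, 1, 1, 1])

```text
time: 7.12
tool_pos: [0.5802, -0.3058, 0.1464]
tcp_rot: [0.501, -0.5, 0.499, -0.5]
force: [-0.8, -0.8, -3.2]
gripper_width: 0.0155
```

jog_arm(dp=[[0, -0.5, -0.2], [0, -0.9, -0.5], [0, -0.9, -1], [0, -0.9, -1.5], [0, -0.9, -1.5], [0, -0.9, -1.5], [0, -0.9, -1.5], [0, -0.9, -1.5], [0, -0.9, -1.5], [0, -0.9, -1.5]], twist=[[0, 0, 0], [0, 0, 0], [0, 0, 0], [0, 0, 0], [0, 0, 0], [0, 0, 0], [0, 0, 0], [0, 0, 0], [0, 0, 0], [0, 0, 0]], grip=[1, 1, 1, 1, 1, 1, 1, 1, 1, 1])

```text
time: 7.95
tool_pos: [0.5819, -0.3105, 0.1326]
tcp_rot: [-0.502, 0.498, -0.498, 0.502]
force: [0.3, -0.4, -2.2]
gripper_width: 0.0153
```

```bash
python3 - <<'E'
from h import *
s=r.read_state(); im=viewer.capture('wrist')[:,:,::-1]; print(s['time'],s['tool_pos'],s['force'],s['moment'],s['gripper_width'])
cv2.imwrite('pics/w6r.png',im);cv2.imwrite('pics/w6.png',cv2.resize(im[180:430,190:440],None,fx=2.3,fy=2.3))
t=viewer.capture('top')[:,:,::-1];cv2.imwrite('pics/t6.png',t)
a=viewer.capture('scene')[:,:,::-1];cv2.imwrite('pics/s6r.png',a);cv2.imwrite('pics/s6.png',np.hstack([cv2.resize(a[150:270,300:400],None,fx=4,fy=4,interpolation=2),cv2.resize(t[190:310,370:470],None,fx=4,fy=4,interpolation=2)]))
E
```

```text
7.95 [ 0.58191276 -0.31049373  0.13262133] [ 0.34452051 -0.44362364 -2.22071483] [ 0.04702816  0.06119719 -0.03307956] 0.015277467998356303
```

View pics/s6.png

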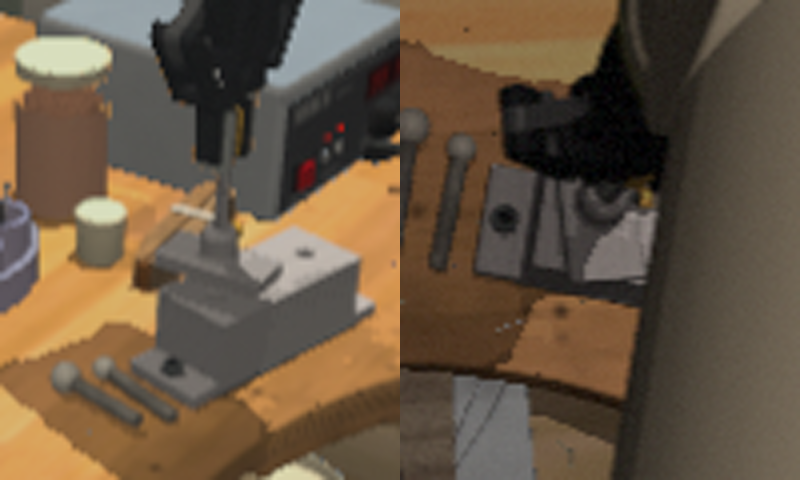

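View pics/w6.png

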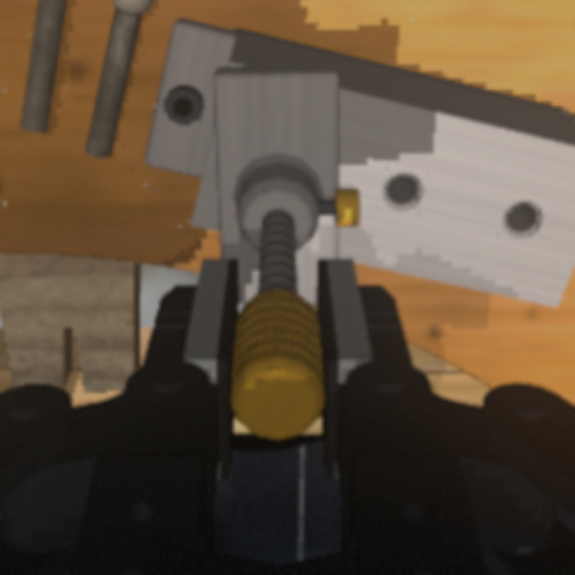

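```bash
python3 - <<'E'
from h import *
s=r.read_state();c=cam('wrist',s);print(s['tool_pos'])
f=lambda q:(190+q[0]/2.3-.28,180+q[1]/2.3-.28)
for q in [(403,190),(522,217)]: print('sock',plane(c,f(q),.048))
a,b=[plane(c,f(q),.048) for q in[(403,190),(522,217)]];print('sock2 extrap',2*a-b, np.linalg.norm(a-b))
for q in [(216,72),(338,72)]: print('foot far corner',plane(c,f(q),.0741))
for q in [(236,205),(321,205)]: print('barrel',plane(c,f(q),.0921))
im=cv2.imread('pics/w6r.png');crop(im,270,200,120,90,6.5,'pics/c6.png')
E
```

```text
[ 0.58178895 -0.31057166  0.13244074]
sock [ 0.57292161 -0.34707838  0.048     ]
sock [ 0.56438758 -0.3835557   0.048     ]
sock2 extrap [ 0.58145565 -0.31060106  0.048     ] 0.037462312117753215
foot far corner [ 0.61461859 -0.29418822  0.0741    ]
foot far corner [ 0.61484397 -0.32468399  0.0741    ]
barrel [ 0.58627344 -0.29981569  0.0921    ]
barrel [ 0.5864244  -0.32020467  0.0921    ]
```

View pics/c6.png

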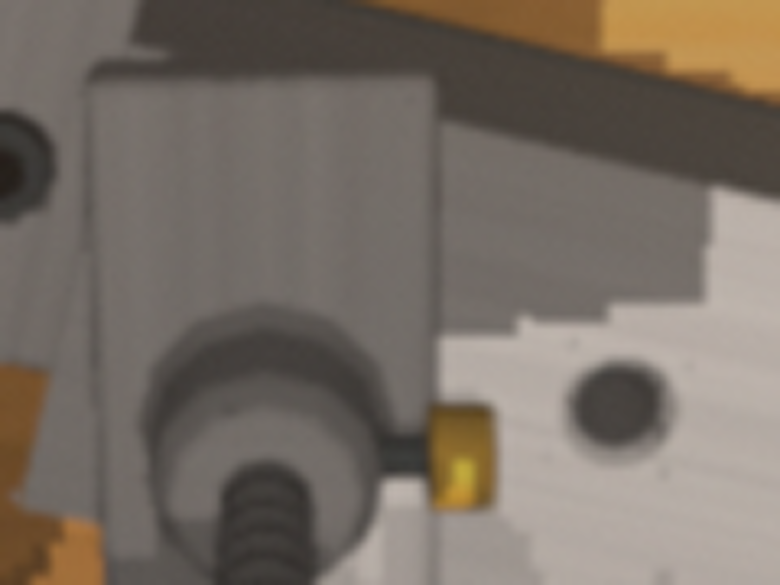

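The wrist view puts the gauge axis at about (.5817,−.3097) and socket2 at about (.582,−.310), so they are aligned within 1 mm. I'll lower slowly.

jog_arm(dp=[[0, 0, -0.2], [0, -0.03, -0.4], [0, -0.03, -0.6], [0, -0.03, -0.7], [0, -0.03, -0.8], [0, -0.03, -0.9], [0, -0.03, -0.95], [0, -0.03, -1.0], [0, -0.03, -1.0], [0, -0.03, -1.0]], twist=[[0, 0, 0], [0, 0, 0], [0, 0, 0], [0, 0, 0], [0, 0, 0], [0, 0, 0], [0, 0, 0], [0, 0, 0], [0, 0, 0], [0, 0, 0]], grip=[1, 1, 1, 1, 1, 1, 1, 1, 1, 1])

```text
time: 8.93
tool_pos: [0.5818, -0.3108, 0.1224]
tcp_rot: [0.502, -0.498, 0.498, -0.502]
force: [0.1, 0.2, -1.6]
gripper_width: 0.0149
```

jog_arm(dp=[[0, 0, -0.04], [0, 0, -0.08], [0, 0, -0.12], [0, 0, -0.16], [0, 0, -0.2], [0, 0, -0.24], [0, 0, -0.28], [0, 0, -0.3], [0, 0, -0.3], [0, 0, -0.3]], twist=[[0, 0, 0], [0, 0, 0], [0, 0, 0], [0, 0, 0], [0, 0, 0], [0, 0, 0], [0, 0, 0], [0, 0, 0], [0, 0, 0], [0, 0, 0]], grip=[1, 1, 1, 1, 1, 1, 1, 1, 1, 1])

```text
time: 9.77
tool_pos: [0.5818, -0.3108, 0.1193]
tcp_rot: [0.502, -0.498, 0.498, -0.502]
force: [-0.4, -0.0, -0.8]
gripper_width: 0.0153
```

jog_arm(dp=[[0, 0, -0.05], [0, 0, -0.1], [0, 0, -0.15], [0, 0, -0.2], [0, 0, -0.25], [0, 0, -0.3], [0, 0, -0.35], [0, 0, -0.4], [0, 0, -0.4], [0, 0, -0.4]], twist=[[0, 0, 0], [0, 0, 0], [0, 0, 0], [0, 0, 0], [0, 0, 0], [0, 0, 0], [0, 0, 0], [0, 0, 0], [0, 0, 0], [0, 0, 0]], grip=[1, 1, 1, 1, 1, 1, 1, 1, 1, 1])

```text
time: 10.6
tool_pos: [0.5818, -0.311, 0.1156]
tcp_rot: [0.502, -0.498, 0.498, -0.502]
force: [-1.4, 0.1, 2.4]
gripper_width: 0.0151
```

```bash
python3 - <<'E'
from h import *
s=r.read_state(); print(s['time'],s['tool_pos'],s['force'],s['moment'])
a=viewer.capture('scene')[:,:,::-1];cv2.imwrite('pics/s7.png',cv2.resize(a[150:270,300:400],None,fx=5,fy=5,interpolation=2))
E
```

```text
10.6 [ 0.58184269 -0.31095279  0.11562477] [-1.4477466   0.09355382  2.37870754] [ 0.04821664  0.2783461  -0.01090971]
```

View pics/s7.png

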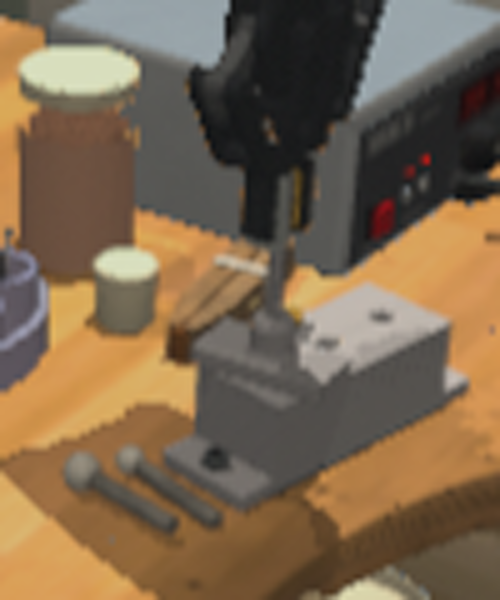

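The force went from −2 to +2.4 N at tool z ≈ .116, so the foot is on the holder and the rod is starting to slide. I'll advance gently.

jog_arm(dp=[[0, 0, -0.03], [0, 0, -0.06], [0, 0, -0.09], [0, 0, -0.12], [0, 0, -0.15], [0, 0, -0.18], [0, 0, -0.21], [0, 0, -0.24], [0, 0, -0.27], [0, 0, -0.3]], twist=[[0, 0, 0], [0, 0, 0], [0, 0, 0], [0, 0, 0], [0, 0, 0], [0, 0, 0], [0, 0, 0], [0, 0, 0], [0, 0, 0], [0, 0, 0]], grip=[1, 1, 1, 1, 1, 1, 1, 1, 1, 1])

```text
time: 11.48
tool_pos: [0.5818, -0.3109, 0.1123]
tcp_rot: [0.502, -0.498, 0.498, -0.502]
force: [-1.3, -0.0, 2.4]
gripper_width: 0.0153
```

jog_arm(dp=[[0, 0, -0.02], [0, 0, -0.03], [0, 0, -0.05], [0, 0, -0.06], [0, 0, -0.08], [0, 0, -0.09], [0, 0, -0.1], [0, 0, -0.11], [0, 0, -0.12], [0, 0, -0.13]], twist=[[0, 0, 0], [0, 0, 0], [0, 0, 0], [0, 0, 0], [0, 0, 0], [0, 0, 0], [0, 0, 0], [0, 0, 0], [0, 0, 0], [0, 0, 0]], grip=[1, 1, 1, 1, 1, 1, 1, 1, 1, 1])

```text
time: 12.32
tool_pos: [0.5818, -0.3108, 0.111]
tcp_rot: [0.502, -0.498, 0.498, -0.502]
force: [-1.3, -1.2, 2.6]
gripper_width: 0.0147
```

jog_arm(dp=[[0, 0, -0.02], [0, 0, -0.04], [0, 0, -0.06], [0, 0, -0.08], [0, 0, -0.1], [0, 0, -0.12], [0, 0, -0.13], [0, 0, -0.14], [0, 0, -0.15], [0, 0, -0.15]], twist=[[0, 0, 0], [0, 0, 0], [0, 0, 0], [0, 0, 0], [0, 0, 0], [0, 0, 0], [0, 0, 0], [0, 0, 0], [0, 0, 0], [0, 0, 0]], grip=[1, 1, 1, 1, 1, 1, 1, 1, 1, 1])

```text
time: 13.15
tool_pos: [0.5818, -0.3108, 0.1095]
tcp_rot: [0.502, -0.498, 0.498, -0.502]
force: [-1.1, -2.4, 3.0]
gripper_width: 0.0149
```

jog_arm(dp=[[0, -0.01, -0.02], [0, -0.02, -0.04], [0, -0.03, -0.06], [0, -0.03, -0.08], [0, -0.03, -0.1], [0, -0.03, -0.12], [0, -0.03, -0.13], [0, -0.03, -0.14], [0, -0.03, -0.15], [0, -0.03, -0.15]], twist=[[0, 0, 0], [0, 0, 0], [0, 0, 0], [0, 0, 0], [0, 0, 0], [0, 0, 0], [0, 0, 0], [0, 0, 0], [0, 0, 0], [0, 0, 0]], grip=[1, 1, 1, 1, 1, 1, 1, 1, 1, 1])

```text
time: 13.98
tool_pos: [0.5818, -0.311, 0.108]
tcp_rot: [0.502, -0.498, 0.498, -0.502]
force: [-1.0, 0.5, 2.3]
gripper_width: 0.0154
```

Lateral load relieved. Continuing.

jog_arm(dp=[[0, 0, -0.02], [0, 0, -0.04], [0, 0, -0.06], [0, 0, -0.08], [0, 0, -0.1], [0, 0, -0.12], [0, 0, -0.13], [0, 0, -0.14], [0, 0, -0.15], [0, 0, -0.15]], twist=[[0, 0, 0], [0, 0, 0], [0, 0, 0], [0, 0, 0], [0, 0, 0], [0, 0, 0], [0, 0, 0], [0, 0, 0], [0, 0, 0], [0, 0, 0]], grip=[1, 1, 1, 1, 1, 1, 1, 1, 1, 1])

```text
time: 14.82
tool_pos: [0.5818, -0.3111, 0.1065]
tcp_rot: [-0.502, 0.498, -0.498, 0.502]
force: [-0.6, 1.2, 1.9]
gripper_width: 0.015
```

jog_arm(dp=[[0, 0, -0.02], [0, 0, -0.04], [0, 0, -0.06], [0, 0, -0.08], [0, 0, -0.1], [0, 0, -0.11], [0, 0, -0.12], [0, 0, -0.12], [0, 0, -0.12], [0, 0, -0.12]], twist=[[0, 0, 0], [0, 0, 0], [0, 0, 0], [0, 0, 0], [0, 0, 0], [0, 0, 0], [0, 0, 0], [0, 0, 0], [0, 0, 0], [0, 0, 0]], grip=[1, 1, 1, 1, 1, 1, 1, 1, 1, 1])

```text
time: 15.65
tool_pos: [0.5818, -0.3111, 0.1053]
tcp_rot: [0.502, -0.498, 0.498, -0.502]
force: [-1.5, 1.2, 1.9]
gripper_width: 0.0155
```

jog_arm(dp=[[0, 0, -0.02], [0, 0, -0.04], [0, 0, -0.06], [0, 0, -0.08], [0, 0, -0.1], [0, 0, -0.12], [0, 0, -0.13], [0, 0, -0.14], [0, 0, -0.15], [0, 0, -0.15]], twist=[[0, 0, 0], [0, 0, 0], [0, 0, 0], [0, 0, 0], [0, 0, 0], [0, 0, 0], [0, 0, 0], [0, 0, 0], [0, 0, 0], [0, 0, 0]], grip=[1, 1, 1, 1, 1, 1, 1, 1, 1, 1])

```text
time: 16.48
tool_pos: [0.5818, -0.3111, 0.1038]
tcp_rot: [0.502, -0.498, 0.498, -0.502]
force: [-0.1, 1.9, 2.0]
gripper_width: 0.0151
```

jog_arm(dp=[[0, 0.01, -0.02], [0, 0.01, -0.04], [0, 0.01, -0.06], [0, 0.01, -0.08], [0, 0.01, -0.1], [0, 0.01, -0.12], [0, 0.01, -0.13], [0, 0.01, -0.14], [0, 0.01, -0.15], [0, 0.01, -0.15]], twist=[[0, 0, 0], [0, 0, 0], [0, 0, 0], [0, 0, 0], [0, 0, 0], [0, 0, 0], [0, 0, 0], [0, 0, 0], [0, 0, 0], [0, 0, 0]], grip=[1, 1, 1, 1, 1, 1, 1, 1, 1, 1])

```text
time: 17.32
tool_pos: [0.5818, -0.3111, 0.1023]
tcp_rot: [0.502, -0.498, 0.498, -0.502]
force: [0.2, 0.8, 2.2]
gripper_width: 0.0149
```

jog_arm(dp=[[0, 0, -0.02], [0, 0, -0.04], [0, 0, -0.06], [0, 0, -0.08], [0, 0, -0.1], [0, 0, -0.12], [0, 0, -0.13], [0, 0, -0.14], [0, 0, -0.15], [0, 0, -0.15]], twist=[[0, 0, 0], [0, 0, 0], [0, 0, 0], [0, 0, 0], [0, 0, 0], [0, 0, 0], [0, 0, 0], [0, 0, 0], [0, 0, 0], [0, 0, 0]], grip=[1, 1, 1, 1, 1, 1, 1, 1, 1, 1])

```text
time: 18.15
tool_pos: [0.5818, -0.3111, 0.1008]
tcp_rot: [0.502, -0.498, 0.498, -0.502]
force: [-1.5, 0.3, 2.9]
gripper_width: 0.0151
```

```bash
python3 - <<'E'
from h import *
s=r.read_state(); print(s['time'],s['tool_pos'],s['force'],s['moment'])
im=viewer.capture('wrist')[:,:,::-1];cv2.imwrite('pics/w8.png',cv2.resize(im[180:430,190:440],None,fx=2.3,fy=2.3))
E
```

```text
18.15 [ 0.58177424 -0.3110513   0.10081588] [-1.53569008  0.30622728  2.86860655] [0.24885691 0.17423189 0.0208329 ]
```

View pics/w8.png

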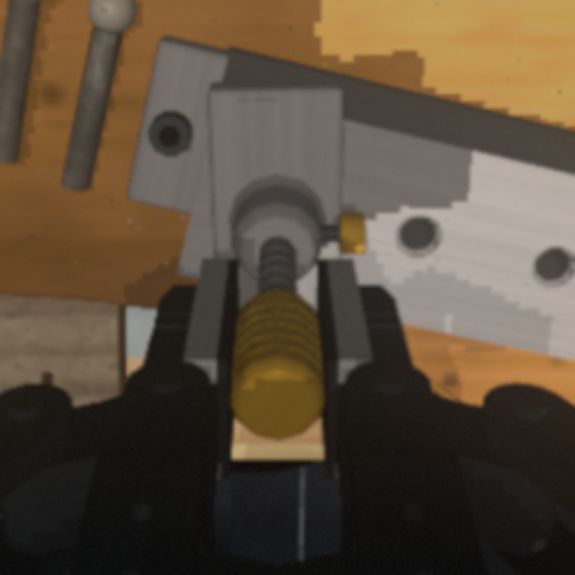

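The wrist view shows the barrel (275,235) has come closer to the knob, which has not slipped, so the rod is sliding freely. I'll continue.

jog_arm(dp=[[0, 0, -0.02], [0, 0, -0.04], [0, 0, -0.06], [0, 0, -0.08], [0, 0, -0.1], [0, 0, -0.12], [0, 0, -0.13], [0, 0, -0.14], [0, 0, -0.15], [0, 0, -0.15]], twist=[[0, 0, 0], [0, 0, 0], [0, 0, 0], [0, 0, 0], [0, 0, 0], [0, 0, 0], [0, 0, 0], [0, 0, 0], [0, 0, 0], [0, 0, 0]], grip=[1, 1, 1, 1, 1, 1, 1, 1, 1, 1])

```text
time: 19.03
tool_pos: [0.5818, -0.311, 0.0993]
tcp_rot: [0.502, -0.498, 0.498, -0.502]
force: [-1.4, 1.4, 2.8]
gripper_width: 0.0152
```

jog_arm(dp=[[0, 0, -0.02], [0, 0, -0.04], [0, 0, -0.06], [0, 0, -0.08], [0, 0, -0.1], [0, 0, -0.12], [0, 0, -0.14], [0, 0, -0.15], [0, 0, -0.16], [0, 0, -0.16]], twist=[[0, 0, 0], [0, 0, 0], [0, 0, 0], [0, 0, 0], [0, 0, 0], [0, 0, 0], [0, 0, 0], [0, 0, 0], [0, 0, 0], [0, 0, 0]], grip=[1, 1, 1, 1, 1, 1, 1, 1, 1, 1])

```text
time: 19.87
tool_pos: [0.5818, -0.311, 0.0977]
tcp_rot: [0.502, -0.498, 0.498, -0.502]
force: [-0.8, 0.1, 2.2]
gripper_width: 0.015
```

jog_arm(dp=[[0, 0, -0.02], [0, 0, -0.04], [0, 0, -0.06], [0, 0, -0.08], [0, 0, -0.1], [0, 0, -0.12], [0, 0, -0.14], [0, 0, -0.15], [0, 0, -0.16], [0, 0, -0.16]], twist=[[0, 0, 0], [0, 0, 0], [0, 0, 0], [0, 0, 0], [0, 0, 0], [0, 0, 0], [0, 0, 0], [0, 0, 0], [0, 0, 0], [0, 0, 0]], grip=[1, 1, 1, 1, 1, 1, 1, 1, 1, 1])

```text
time: 20.7
tool_pos: [0.5818, -0.311, 0.0961]
tcp_rot: [0.502, -0.498, 0.498, -0.502]
force: [-0.7, 0.8, 1.5]
gripper_width: 0.0153
```

The extension is now past 23 mm even for the lowest possible starting value, so this socket is very likely the clear one. I'll go on to the floor.

jog_arm(dp=[[0, 0, -0.02], [0, 0, -0.04], [0, 0, -0.06], [0, 0, -0.08], [0, 0, -0.11], [0, 0, -0.14], [0, 0, -0.17], [0, 0, -0.19], [0, 0, -0.2], [0, 0, -0.2]], twist=[[0, 0, 0], [0, 0, 0], [0, 0, 0], [0, 0, 0], [0, 0, 0], [0, 0, 0], [0, 0, 0], [0, 0, 0], [0, 0, 0], [0, 0, 0]], grip=[1, 1, 1, 1, 1, 1, 1, 1, 1, 1])

```text
time: 21.53
tool_pos: [0.5818, -0.311, 0.0941]
tcp_rot: [0.502, -0.498, 0.498, -0.502]
force: [-0.7, 1.0, 2.2]
gripper_width: 0.0152
```

jog_arm(dp=[[0, 0, -0.02], [0, 0, -0.03], [0, 0, -0.05], [0, 0, -0.06], [0, 0, -0.08], [0, 0, -0.1], [0, 0, -0.11], [0, 0, -0.12], [0, 0, -0.12], [0, 0, -0.12]], twist=[[0, 0, 0], [0, 0, 0], [0, 0, 0], [0, 0, 0], [0, 0, 0], [0, 0, 0], [0, 0, 0], [0, 0, 0], [0, 0, 0], [0, 0, 0]], grip=[1, 1, 1, 1, 1, 1, 1, 1, 1, 1])

```text
time: 22.37
tool_pos: [0.5818, -0.311, 0.0929]
tcp_rot: [0.502, -0.498, 0.498, -0.502]
force: [-0.9, 0.9, 1.7]
gripper_width: 0.0148
```

jog_arm(dp=[[0, 0, -0.02], [0, 0, -0.03], [0, 0, -0.05], [0, 0, -0.06], [0, 0, -0.08], [0, 0, -0.1], [0, 0, -0.11], [0, 0, -0.12], [0, 0, -0.12], [0, 0, -0.12]], twist=[[0, 0, 0], [0, 0, 0], [0, 0, 0], [0, 0, 0], [0, 0, 0], [0, 0, 0], [0, 0, 0], [0, 0, 0], [0, 0, 0], [0, 0, 0]], grip=[1, 1, 1, 1, 1, 1, 1, 1, 1, 1])

```text
time: 23.2
tool_pos: [0.5818, -0.311, 0.0917]
tcp_rot: [0.502, -0.498, 0.498, -0.502]
force: [-1.3, 0.3, 1.5]
gripper_width: 0.0151
```

jog_arm(dp=[[0, 0, -0.02], [0, 0, -0.03], [0, 0, -0.05], [0, 0, -0.06], [0, 0, -0.08], [0, 0, -0.1], [0, 0, -0.11], [0, 0, -0.12], [0, 0, -0.12], [0, 0, -0.12]], twist=[[0, 0, 0], [0, 0, 0], [0, 0, 0], [0, 0, 0], [0, 0, 0], [0, 0, 0], [0, 0, 0], [0, 0, 0], [0, 0, 0], [0, 0, 0]], grip=[1, 1, 1, 1, 1, 1, 1, 1, 1, 1])

```text
time: 24.03
tool_pos: [0.582, -0.3112, 0.0911]
tcp_rot: [-0.502, 0.498, -0.499, 0.502]
force: [-2.7, 0.9, 5.6]
gripper_width: 0.0151
```

The force rose to 5.6 N and the tool stopped 0.6 mm short, so the rod has probably bottomed. A small extra push should confirm it.

jog_arm(dp=[[0, 0, -0.01], [0, 0, -0.02], [0, 0, -0.03], [0, 0, -0.03], [0, 0, -0.03], [0, 0, -0.03], [0, 0, -0.03], [0, 0, -0.03], [0, 0, -0.03], [0, 0, -0.03]], twist=[[0, 0, 0], [0, 0, 0], [0, 0, 0], [0, 0, 0], [0, 0, 0], [0, 0, 0], [0, 0, 0], [0, 0, 0], [0, 0, 0], [0, 0, 0]], grip=[1, 1, 1, 1, 1, 1, 1, 1, 1, 1])

```text
time: 24.87
tool_pos: [0.5821, -0.3112, 0.091]
tcp_rot: [-0.502, 0.498, -0.499, 0.502]
force: [-2.9, 2.1, 7.5]
gripper_width: 0.015
```

```bash
python3 - <<'E'
from h import *
s=r.read_state(); print(s['time'],s['tool_pos'],s['force'],s['moment'])
im=viewer.capture('wrist')[:,:,::-1];cv2.imwrite('pics/w9.png',cv2.resize(im[180:430,190:440],None,fx=2.3,fy=2.3))
a=viewer.capture('scene')[:,:,::-1];cv2.imwrite('pics/s9.png',cv2.resize(a[150:270,300:400],None,fx=5,fy=5,interpolation=2))
E
```

```text
24.8667 [ 0.58213529 -0.31120256  0.09103457] [-2.89805525  2.06269709  7.50820647] [0.40494985 0.49963541 0.00071715]
```

View pics/w9.png

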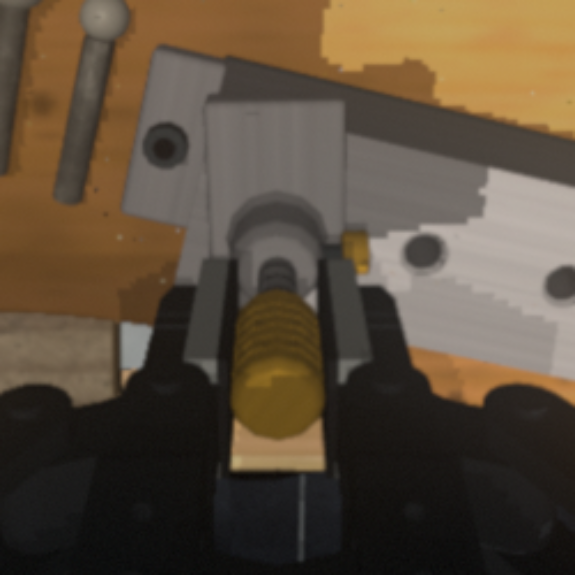

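View pics/s9.png

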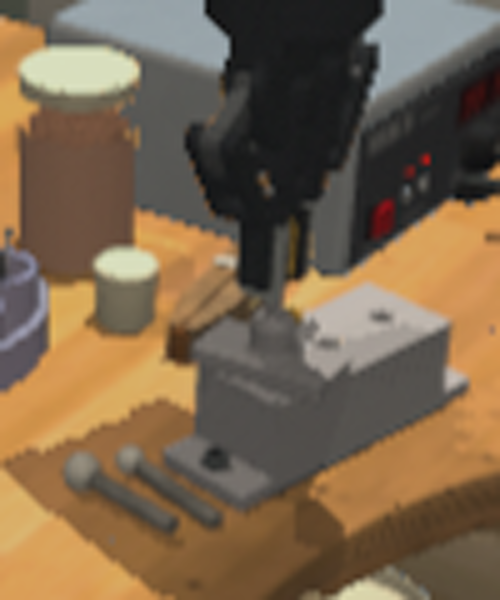

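The tool is held at z .0910 with the force up to 7.5 N, so the rod is on a floor about 25.5 mm below its start (plus 6–7 mm initial, so about 32 mm). The foot looks flat. I'll ease the load, release and retreat straight up.

jog_arm(dp=[[0, 0, 0.03], [0, 0, 0.04], [0, 0, 0.04], [0, 0, 0.04], [0, 0, 0.04], [0, 0, 0.04], [0, 0, 0.04], [0, 0, 0.04], [0, 0, 0.04], [0, 0, 0.04]], twist=[[0, 0, 0], [0, 0, 0], [0, 0, 0], [0, 0, 0], [0, 0, 0], [0, 0, 0], [0, 0, 0], [0, 0, 0], [0, 0, 0], [0, 0, 0]], grip=[1, 1, 1, 2, 3, 4, 5, 5, 5, 5])

```text
time: 25.8
tool_pos: [0.5818, -0.311, 0.0906]
tcp_rot: [0.502, -0.498, 0.498, -0.502]
force: [0.1, -0.3, 0.7]
gripper_width: 0.0496
```

```bash
python3 - <<'E'
from h import *
s=r.read_state(); print(s['time'],s['tool_pos'],s['force'],s['gripper_width'])
im=viewer.capture('wrist')[:,:,::-1];cv2.imwrite('pics/w10.png',cv2.resize(im[180:430,190:440],None,fx=2.3,fy=2.3))
E
```

```text
25.8 [ 0.58175829 -0.31101642  0.0905748 ] [ 0.12779736 -0.26563512  0.74479598] 0.049612537998471144
```

View pics/w10.png

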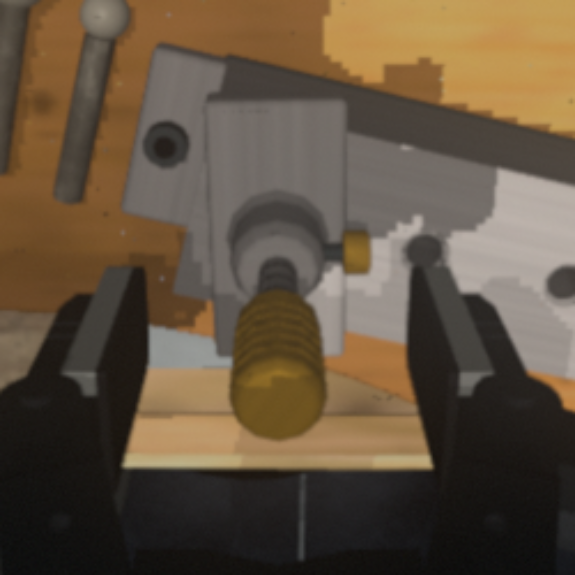

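jog_arm(dp=[[0, 0, 0.5], [0, 0, 1.5], [0, 0, 3], [0, 0, 4.5], [0, 0, 6], [0, 0, 7.5], [-2, 0, 8.5], [-5, 0, 9], [-8, 0, 9], [-10, 0, 9]], twist=[[0, 0, 0], [0, 0, 0], [0, 0, 0], [0, 0, 0], [0, 0, 0], [0, 0, 0], [0, 0, 0], [0, 0, 0], [0, 0, 0], [0, 0, 0]], grip=[5, 5, 5, 5, 5, 5, 5, 5, 5, 5])

```text
time: 26.68
tool_pos: [0.4799, -0.3116, 0.1822]
tcp_rot: [0.502, -0.498, 0.499, -0.501]
force: [0.2, -0.5, -0.4]
gripper_width: 0.0502
```

jog_arm(dp=[[-2, 0, 0], [-5, 0, 0], [-5, 0, 0], [-5, 0, 0], [-5, 0, 0], [-5, 0, 0], [-5, 0, 0], [-5, 0, 0], [-5, 0, 0], [-5, 0, 0]], twist=[[0, 0, 0], [0, 0, 0], [0, 0, 0], [0, 0, 0], [0, 0, 0], [0, 0, 0], [0, 0, 0], [0, 0, 0], [0, 0, 0], [0, 0, 0]], grip=[5, 5, 5, 5, 5, 5, 5, 5, 5, 5])

```text
time: 27.52
tool_pos: [0.432, -0.3109, 0.1805]
tcp_rot: [-0.502, 0.498, -0.498, 0.502]
force: [0.1, -0.0, 0.1]
gripper_width: 0.0502
```

```bash
python3 - <<'E'
from h import *
s=r.read_state(); print(s['time'],s['tool_pos'],s['force'])
im=viewer.capture('wrist')[:,:,::-1];cv2.imwrite('pics/w11.png',im)
a=viewer.capture('scene')[:,:,::-1];cv2.imwrite('pics/s11r.png',a);cv2.imwrite('pics/s11.png',cv2.resize(a[170:250,315:415],None,fx=7,fy=7,interpolation=2))
E
```

```text
27.5167 [ 0.43204294 -0.31085855  0.18047928] [ 0.09121852 -0.03652504  0.09666872]
```

View pics/s11.png

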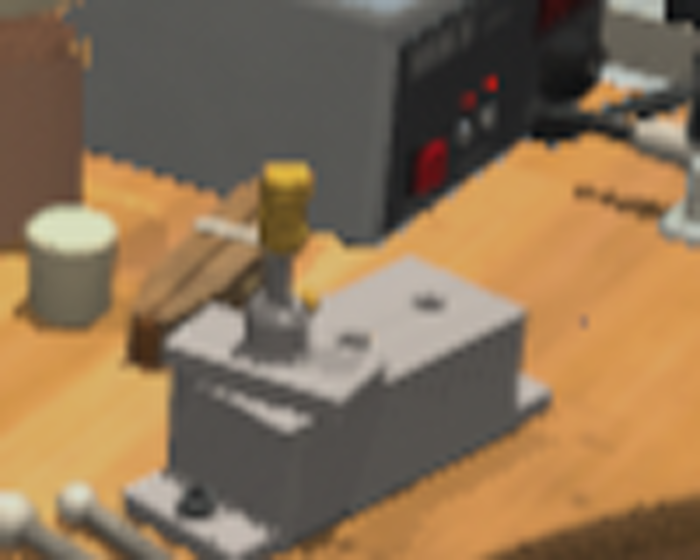

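View pics/w11.png

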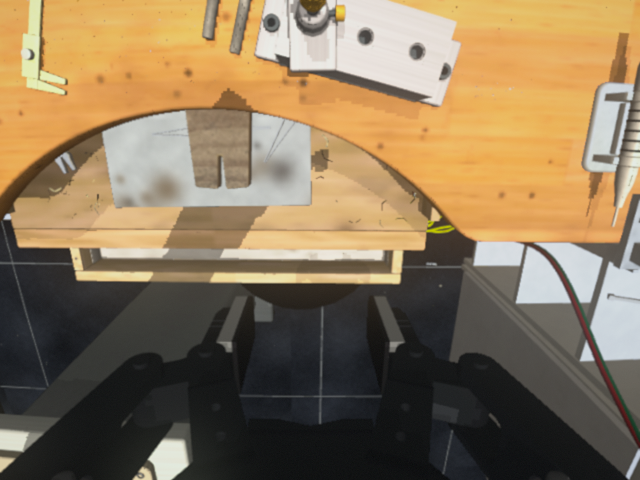

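The scene view shows the gauge upright on the holder with its foot flat and only a short length of rod showing. I'll check the depth numerically.

```bash
python3 - <<'E'
from h import *
from scipy.optimize import minimize_scalar
a=cv2.imread('pics/s11r.png');t=viewer.capture('top')[:,:,::-1]
cs,ct=cam('scene'),cam('top')
def kn(img,x0,y0,x1,y1):
    m=cv2.inRange(cv2.cvtColor(img,cv2.COLOR_BGR2HSV)[y0:y1,x0:x1],(18,130,60),(32,255,255))
    n,l,s,c=cv2.connectedComponentsWithStats(m);i=1+np.argmax(s[1:,4]);s=s[i];print(s);return (x0+s[0]+(s[2]-1)/2,y0+s[1]+(s[3]-1)/2)
u=kn(a,345,190,364,209)
print(u,[ (e,proj(cs,(.5808,-.3115,.142-e/1e3))[1].round(1)) for e in(18,23,28,31,33,35,37)], proj(cs,(.5808,-.3115,.11)))
crop(t,385,205,100,75,7,'pics/t11.png'); s=r.read_state();print(s['time'])
E
```

```text
[ 7  3  8 13 82]
(np.float64(355.5), np.float64(199.0)) [(18, np.float64(193.3)), (23, np.float64(195.4)), (28, np.float64(197.4)), (31, np.float64(198.6)), (33, np.float64(199.4)), (35, np.float64(200.2)), (37, np.float64(201.0))] [354.79493538 199.00794871]
27.6667
```

View pics/t11.png

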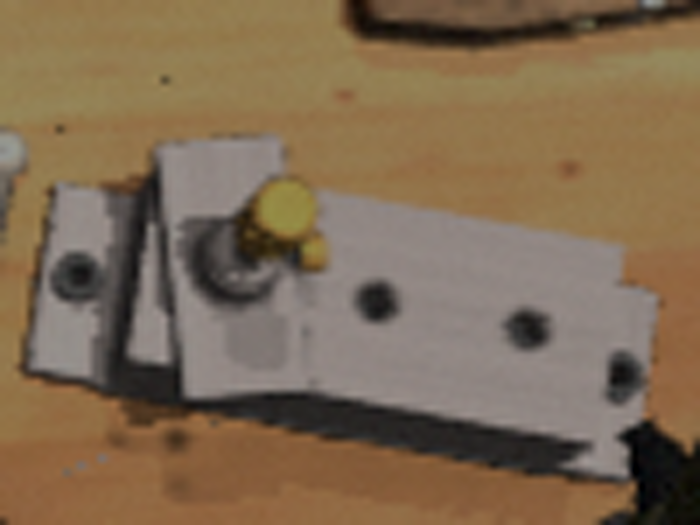

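The picture gives a depth of about 32 mm, which agrees with the arm travel and the clear socket's range. The gauge stands at rest and the arm is clear, so I'm handing in.

```bash
python3 -c "
from cell import r
print(r.job_done())"
```

```text
the job is handed in; nothing more can be done
None
```

The clear socket is socket2, at the holder's +y end. The gauge is standing in it, released, with its foot flat on the holder and its rod on the socket floor. I handed the job in at about 28 s.

- **Probing:** socket2 was the first I tried. The rod slid with a steady reading of about 2–3 N well past the 12–23 mm where a stub could be. It stopped after about 25.5 mm of slide, and the largest reading was 7.5 N, so the rod was not forced. I did not probe the other two sockets.
- **Depth:** the arm travel plus the estimated starting extension gives about 32 mm. The knob's height in the last scene picture gives the same, inside the 31–36 mm of the clear socket. The picture resolves this only to about 2 mm.
- **Last checks:** the last pictures show the gauge upright and flat, with the arm well clear of it. The arm never went near the loose tools. I saw both punches still lying by the holder and did not measure any tool's final position.
- **Disagreement:** the wrist and top cameras differed by about 2 mm in absolute position. I aligned the gauge by relative measurements instead, and it went in without catching. A sideways load of 2.4 N while sliding was relieved by a 0.3 mm shift.

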